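Set the stock tags of the pad bins

ROBOT

A 6-joint arm with a two-finger parallel gripper is mounted at the origin on the work surface; the furniture and walls round the work are solid. World frame = base frame: x ahead of the robot, y to its left, z up, the work surface at z = 0. Lengths are in m, angles in rad, forces in N, time in s.
With the tool pointing down it reaches from about 0.35 to 0.975 m from the base axis. Payload 4.9 kg.
Tool frame: the origin (TCP) lies between the finger pads; the fingertips stand 25 mm ahead of it and the grasp point (between the pads) lies 6 mm ahead of it (ctrl.tip_reach is the distance from the TCP to the fingertips, in m); z points along the fingers, y is the direction in which the jaws open and shut (so a half turn about z gives the same grasp; the last joint's range is limited). The gripper opens to 85 mm and grips with 20 to 120 N. Pads are 22 mm wide; open, the fingers measure 114 mm over their backs; the gripper's body (76 mm by 85 mm) begins 54 mm behind the grasp point. The pads swing forward as they close: fully open they stand 13 mm farther back than shut.
Start: joints at [1.029, 0.053, 1.613, -0, 1.476, -0.119], TCP at [0.256, 0.57, 0.256] pointing down, gripper open.
Joint ranges: [-3.01, 3.01], [-1.01, 2.22], [0.06, 2.58], [-1.02, 4.17], [0.09, 2.62], [-3.14, 3.14]. Speed limits (rad/s): [2.57, 2.57, 3.14, 3.14, 3.14, 3.14].

INTERFACE

Orientations are given as a rotation vector (axis times angle).
In Python, from station import get_obs, get_image, camera_params, order, ctrl gives the robot as it stands.
- The arm moves only by the tool move_arm, never from a script. Its argument "deltas" is one flat list of numbers, 5 for each row, row after row: the opening, from -1 (shut) to 1 (fully open), so that 0 is half open, then the shift along the tool's x, y, z in m, then the turn about the tool's z in degrees. In form: [fingers, tx, ty, tz, turn, fingers, tx, ty, tz, turn, ...]. A call has 1 to 10 rows; each row is the pose to reach, as a shift and turn from the pose measured when the call began, along the tool's axes at that moment; what a row does not reach only later rows make up. A row lasts 1/10 s, in which the tool goes at most 50 mm and 8.59 degrees, less where a joint would pass 70% of its speed; a pose out of reach is approached as far as the arm can. A call with a gripper value outside its range is refused whole. The fingers move at their own pace and stop on an object; "force" is the grip in N (left out, the last holds). Time passes only in rows, so rows that repeat a pose let the fingers close. It gives the time, the measured TCP pose, the force and the opening at its end, in the units of the state.
- get_obs(): the state, without advancing time (a new reading comes with each control period).
- get_image(name): name is "scene" or "top" or "wrist"; returns the picture (400x640x3 uint8, red, green, blue); there is no depth.
- camera_params(name): a dict with "camera_matrix" (3x3 intrinsics, pixels), "extrinsics" (4x4, takes a point from camera to world coordinates); the wrist camera has in their place "tool_from_camera" (4x4, takes a point from camera to tool coordinates, whose origin is the TCP and whose axes are the flange's). Camera axes: x right, y up, looking along -z (the intrinsics and any distortion apply to the point x, -y, -z); pixel columns grow to the right and rows downward; lengths in m; the calibration is good to about 2 mm. A picture is of the moment at which its call begins: read the wrist's pose just before it. camera_params takes no time and is no camera call.
- order.finish_job(): hands the job in, once; it reports no verdict.
The state is a dict: "t": time; "q": joint angles; "dq": joint speeds; "effort": joint torques, N m; "tool_pos": TCP position; "tool_rot": TCP orientation; "contact_force": force on the tool from outside, world axes, zero at the start; "wrist_torque": the same for the moment, N m; "opening": finger opening in m.
Only numpy, scipy, OpenCV 4.12 (cv2) and the standard library are available. Lean on these libraries where they do the work, as an engineer would, in place of code of your own. Each camera call takes 0.05 s, during which the arm holds its last target. There are 200 camera calls.

TASK

Two small tag boards stand in front of four blue parts bins, one hinged flip tag for each bin. Push tags over with a fingertip, gently, until the tag in front of every full bin lies with its green face up and the tag in front of every empty bin lies with its red face up. Pinch and lift nothing, and leave the bins and the other things on the bench where they stand.

Things in the scene. Friction and masses are not known exactly. Their poses are not given: they have to be found in the camera images.
- board_a: fixed tag board: steel foot 60 x 190 x 8 mm, upright wood panel 12 x 184 mm to z = 83 mm, hinge rod along y at z = 90 mm; wire stays reach 24 mm to each side under the tags. Origin on the bench under the middle of the rod; x points to its bins, away from the robot. tag_a1 is 46 mm to +y, tag_a2 46 mm to -y. Boards a and b may stand in either order, turned up to 7 degrees.
- board_b: fixed tag board: steel foot 60 x 190 x 8 mm, upright wood panel 12 x 184 mm to z = 83 mm, hinge rod along y at z = 90 mm; wire stays reach 24 mm to each side under the tags. Origin on the bench under the middle of the rod; x points to its bins, away from the robot. tag_b1 is 46 mm to +y, tag_b2 46 mm to -y. Boards a and b may stand in either order, turned up to 7 degrees.
- bin_a1: open blue bin 84 x 84 x 40 mm, loose, 0.5 kg, FULL: packed with four stacks of tan key pads. It stands behind board_a in line with one of that board's two tags (either one), its centre 125 mm beyond the rod. Origin under its centre.
- bin_a2: the same open blue bin, EMPTY (0.45 kg, loose), in line with the other tag of board_a, its centre 125 mm beyond the rod. Origin under its centre.
- bin_b1: open blue bin 84 x 84 x 40 mm, loose, 0.5 kg, FULL: packed with four stacks of tan key pads. It stands behind board_b in line with one of that board's two tags (either one), its centre 125 mm beyond the rod. Origin under its centre.
- bin_b2: the same open blue bin, EMPTY (0.45 kg, loose), in line with the other tag of board_b, its centre 125 mm beyond the rod. Origin under its centre.
- tag_a1 (a joint): flip tag's angle (rad): 0 = rests leaning toward the robot, RED face up; 2.27 = rests leaning away, toward the bins, GREEN face up. At either rest it slopes 25 degrees up from the rod to its free edge. Swings freely over the top (upright at 1.13), then falls by its own weight to that side; 40 g, about 1 N turns it. Stop soon past upright: a low finger carried on presses on the fallen tag.
- tag_a1_hinge (a point): middle of this tag on the hinge rod axis, 90 mm above the bench (knuckle radius 4.5 mm); fixed to the board
- tag_a1_edge (a point): middle of this tag's free edge: the axis of a black, freely spinning roller, radius 5 mm, 60 mm from the rod axis; it moves with the tag. Resting, it is 25 mm higher than the rod and 54 mm to one side, so a finger beside it, its tip between rod and roller height, pushes it straight across the rod and the tag rides up and over. The tag is 50 mm wide along the rod, 4.4 mm thick
- tag_a2 (a joint): flip tag's angle (rad): 0 = rests leaning toward the robot, RED face up; 2.27 = rests leaning away, toward the bins, GREEN face up. At either rest it slopes 25 degrees up from the rod to its free edge. Swings freely over the top (upright at 1.13), then falls by its own weight to that side; 40 g, about 1 N turns it. Stop soon past upright: a low finger carried on presses on the fallen tag.
- tag_a2_hinge (a point): middle of this tag on the hinge rod axis, 90 mm above the bench (knuckle radius 4.5 mm); fixed to the board
- tag_a2_edge (a point): middle of this tag's free edge: the axis of a black, freely spinning roller, radius 5 mm, 60 mm from the rod axis; it moves with the tag. Resting, it is 25 mm higher than the rod and 54 mm to one side, so a finger beside it, its tip between rod and roller height, pushes it straight across the rod and the tag rides up and over. The tag is 50 mm wide along the rod, 4.4 mm thick
- tag_b1 (a joint): flip tag's angle (rad): 0 = rests leaning toward the robot, RED face up; 2.27 = rests leaning away, toward the bins, GREEN face up. At either rest it slopes 25 degrees up from the rod to its free edge. Swings freely over the top (upright at 1.13), then falls by its own weight to that side; 40 g, about 1 N turns it. Stop soon past upright: a low finger carried on presses on the fallen tag.
- tag_b1_hinge (a point): middle of this tag on the hinge rod axis, 90 mm above the bench (knuckle radius 4.5 mm); fixed to the board
- tag_b1_edge (a point): middle of this tag's free edge: the axis of a black, freely spinning roller, radius 5 mm, 60 mm from the rod axis; it moves with the tag. Resting, it is 25 mm higher than the rod and 54 mm to one side, so a finger beside it, its tip between rod and roller height, pushes it straight across the rod and the tag rides up and over. The tag is 50 mm wide along the rod, 4.4 mm thick
- tag_b2 (a joint): flip tag's angle (rad): 0 = rests leaning toward the robot, RED face up; 2.27 = rests leaning away, toward the bins, GREEN face up. At either rest it slopes 25 degrees up from the rod to its free edge. Swings freely over the top (upright at 1.13), then falls by its own weight to that side; 40 g, about 1 N turns it. Stop soon past upright: a low finger carried on presses on the fallen tag.
- tag_b2_hinge (a point): middle of this tag on the hinge rod axis, 90 mm above the bench (knuckle radius 4.5 mm); fixed to the board
- tag_b2_edge (a point): middle of this tag's free edge: the axis of a black, freely spinning roller, radius 5 mm, 60 mm from the rod axis; it moves with the tag. Resting, it is 25 mm higher than the rod and 54 mm to one side, so a finger beside it, its tip between rod and roller height, pushes it straight across the rod and the tag rides up and over. The tag is 50 mm wide along the rod, 4.4 mm thick
- dapping_block: black iron block 45 x 60 x 42 mm, loose bystander standing between robot and boards; origin under its centre
- glue_tin: dark green tin with grey lid, 66 mm wide, 60 mm high, loose bystander; origin under its centre
- oil_bottle: white bottle with red spout, 33 mm wide, 105 mm high, loose bystander; origin under its centre

How it is judged:
At the end, for the whole second after the job is handed in: The tag in line with each full bin rests green side up (joint above 2.12), the tag in line with each empty bin rests red side up (joint below 0.15); no bin, block, tin or bottle has moved more than 25 mm (((y of bin_a1 in the frame of board_a above 0.02 m and value of joint tag_a1 above 2.12 rad and value of joint tag_a2 below 0.15 rad) or (y of bin_a1 in the frame of board_a below -0.02 m and value of joint tag_a1 below 0.15 rad and value of joint tag_a2 above 2.12 rad)) and ((y of bin_b1 in the frame of board_b above 0.02 m and value of joint tag_b1 above 2.12 rad and value of joint tag_b2 below 0.15 rad) or (y of bin_b1 in the frame of board_b below -0.02 m and value of joint tag_b1 below 0.15 rad and value of joint tag_b2 above 2.12 rad)) and distance of each of bin_a1, bin_a2, bin_b1, bin_b2, dapping_block, glue_tin, oil_bottle from where it was at the start of the episode below 0.025 m); the robot touches nothing.
It fails at once if a bin or a bystander is shifted by more than 25 mm or lifted (distance of any of bin_a1, bin_a2, bin_b1, bin_b2, dapping_block, glue_tin, oil_bottle from where it was at the start of the episode above 0.025 m or height (world z) of any of bin_a1, bin_a2, bin_b1, bin_b2, dapping_block, glue_tin, oil_bottle above 0.012 m).
It fails at once if a tag is pinched or forced (more than 25 N from the fingers) (contact force between the fingers and tag_a1 above 25 N or contact force between the fingers and tag_a2 above 25 N or contact force between the fingers and tag_b1 above 25 N or contact force between the fingers and tag_b2 above 25 N).
It also fails if it takes over 38 s, if anything falls off the work surface, if the arm or the gripper's body presses on something with over 40 N, if the wrist force passes 120 N, or if a joint passes its speed limit or range.

## Working session

There is one attempt and no reset: what is moved stays moved. The work goes in short steps, Python scripts to look and compute and a tool call to move; the robot and the scene stay as the last step left them, time stands still between calls to the robot, and variables do not carry over. Pictures are saved under pics/ and viewed, about 8 in all and at most 12, crops included, and the job is handed in when it is done.

Besides the shell and the picture viewer there is one more tool, called after ">>>" by a JSON object that holds its "op" and its "data", one argument or row to a line. move_arm: Moves the arm, as the interface text tells. Its arguments: {"type":"object","properties":{"deltas":{"type":"array"},"force":{"type":"number"}},"required":["deltas"]}

```bash
mkdir -p pics; ls; python3 - <<'E'
from station import get_obs,get_image,camera_params,ctrl
import cv2
o=get_obs(); print(o['t'],o['tool_pos'],o['tool_rot'],o['opening'],ctrl.tip_reach)
for n in('scene','top'):
    cv2.imwrite(f'pics/{n}0.png',get_image(n)[...,::-1]); p=camera_params(n); print(n,p)
E
```

```text
pics
0.0 [0.25615311 0.56948355 0.25506588] [-6.59076145e-01 -3.07099905e+00  2.99946243e-03] 0.08517909375410368 0.025
scene {'camera_matrix': array([[472.84535429,   0.        , 321.22196405],
       [  0.        , 472.84535429, 209.53941806],
       [  0.        ,   0.        ,   1.        ]]), 'extrinsics': array([[-0.33134226, -0.75489675,  0.56598869,  1.34117955],
       [ 0.94350519, -0.26713923,  0.19604739,  0.19607536],
       [ 0.00320225,  0.59897206,  0.80076352,  1.18367522],
       [ 0.        ,  0.        ,  0.        ,  1.        ]])}
top {'camera_matrix': array([[384.3414291 ,   0.        , 321.12082711],
       [  0.        , 384.3414291 , 196.70272065],
       [  0.        ,   0.        ,   1.        ]]), 'extrinsics': array([[-0.01125528,  0.99481979, -0.10102921,  0.44803831],
       [-0.99991947, -0.01178984, -0.00469562, -0.08056559],
       [-0.00586241,  0.10096822,  0.99487238,  1.18236518],
       [ 0.        ,  0.        ,  0.        ,  1.        ]])}
```

View pics/scene0.png

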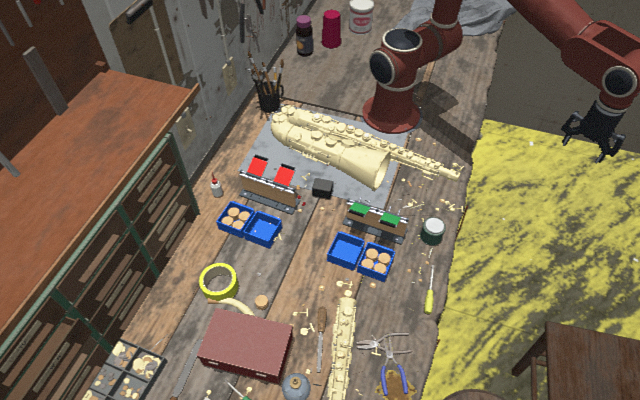

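View pics/top0.png

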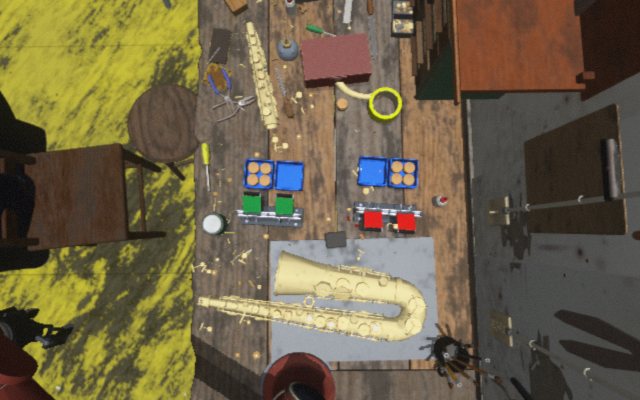

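The top view shows the +y board with both tags green (252,203 and 285,205) and full/empty bins at 258/289. So its -y tag must be turned back to red. The -y board has both tags red (373,220 and 406,222) with empty/full bins at 372/404. So its -y tag must be turned to green.

```bash
cat > h.py <<'E'
import numpy as np,cv2
from station import get_obs,get_image,camera_params
def ray(n,uv,z):
    p=camera_params(n);K,E=p['camera_matrix'],p['extrinsics']
    d=np.linalg.inv(K)@[uv[0],uv[1],1]; d=E[:3,:3]@(d*[1,-1,-1]); o=E[:3,3]
    return o+d*(z-o[2])/d[2]
def proj(n,X):
    p=camera_params(n);K,E=p['camera_matrix'],p['extrinsics']
    c=E[:3,:3].T@(np.array(X)-E[:3,3]); q=K@(c*[1,-1,-1]); return q[:2]/q[2]
def blobs(im,col,amin=60):
    r,g,b=[im[...,i].astype(int) for i in range(3)]
    m={'red':(r>150)&(g<60)&(b<60),'green':(g>70)&(r<50)&(b<60),'blue':(b>110)&(r<70)}[col].astype('uint8')
    n,l,s,c=cv2.connectedComponentsWithStats(m)
    return [(c[i],s[i],cv2.minAreaRect(np.argwhere(l==i)[:,::-1].astype('float32'))) for i in range(1,n) if s[i][4]>amin]
E
python3 - <<'E'
from h import *
for n in('top','scene'):
    im=get_image(n)
    for c in('red','green','blue'):
        for ce,s,r in blobs(im,c):
            z={'red':.105,'green':.105,'blue':.03}[c]
            print(n,c,ce.round(1),s,np.round(ray(n,ce,z),4),np.round(r[1],1),round(r[2],1))
im=get_image('top')[150:250,190:460]; cv2.imwrite('pics/c.png',cv2.resize(im,None,fx=2.96,fy=2.96,interpolation=cv2.INTER_CUBIC)[...,::-1])
E
```

```text
top red [372.5 219.2] [364 211  18  17 271] [ 0.4925 -0.2187  0.105 ] [16. 17.] 90.0
top red [405.8 221.1] [397 214  18  16 261] [ 0.486  -0.3115  0.105 ] [15. 17.] 90.0
top blue [372.6 171.5] [358 156  30  31 760] [ 0.6399 -0.232   0.03  ] [28.9 28.8] 3.8
top blue [258.5 175.6] [244 159  29  30 199] [0.6317 0.1141 0.03  ] [28.1 28.8] 2.9
top blue [288.4 176.1] [273 161  31  30 769] [0.6289 0.0233 0.03  ] [28.9 28.8] 3.6
top blue [401.4 182.2] [389 169  29  20 120] [ 0.6062 -0.3181  0.03  ] [27.9 18.3] 2.1
scene blue [257.  225.1] [217 202  64  40 672] [ 0.644  -0.2471  0.03  ] [59.1 28.6] 22.2
scene blue [346.1 249.4] [327 232  37  33 599] [0.6366 0.028  0.03  ] [31.4 27.3] 17.1
scene blue [377.4 257.4] [358 243  37  33 173] [0.6323 0.1197 0.03  ] [31.8 27.6] 20.0
```

View pics/c.png

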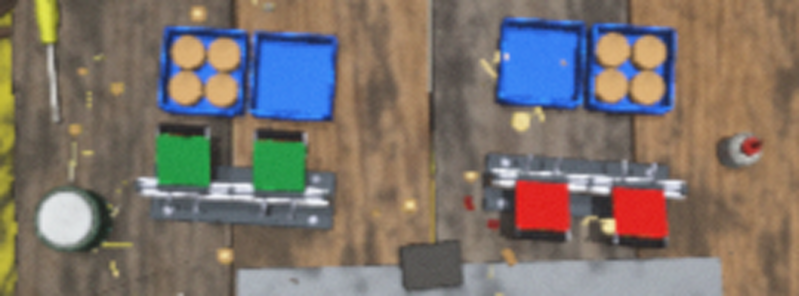

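>>> {"op": "move_arm", "data": {
  "deltas": [-1,-0.533,-0.358,0,-21,-1,-0.533,-0.358,0,-21,-1,-0.533,-0.358,0,-21,-1,-0.533,-0.358,0,-21,-1,-0.533,-0.358,0,-21,-1,-0.533,-0.358,0,-21,-1,-0.533,-0.358,0,-21,-1,-0.533,-0.358,0,-21,-1,-0.533,-0.358,0,-21,-1,-0.533,-0.358,0,-21],
  "force": 20
}}

```text
t: 1.25
tool_pos: [0.5194, 0.1462, 0.2563]
tool_rot: [0.089, 3.14, -0.001]
contact_force: [0.9, 0.5, -1.0]
opening: -0.0002
```

>>> {"op": "move_arm", "data": {
  "deltas": [-1,-0.082,-0.118,0,0,-1,-0.082,-0.118,0,0,-1,-0.082,-0.118,0,0,-1,-0.082,-0.118,0,0,-1,-0.082,-0.118,0.05,0,-1,-0.082,-0.118,0.1,0,-1,-0.082,-0.118,0.126,0,-1,-0.082,-0.118,0.126,0,-1,-0.082,-0.118,0.126,0]
}}

```text
t: 2.15
tool_pos: [0.5947, 0.024, 0.1308]
tool_rot: [-0.088, -3.14, 0.001]
contact_force: [-0.4, -0.3, 0.9]
opening: -0.0002
```

```bash
python3 - <<'E'
from h import *
o=get_obs();print(o['t'],o['tool_pos'],o['tool_rot'],o['contact_force'])
P=o['tool_pos']
for n in('scene','top'):
    im=get_image(n).copy(); u=proj(n,P-[0,0,.025]);h=proj(n,[.505,.029,.09]); print(n,u,h)
    for q,c in((u,(255,255,0)),(h,(255,0,255))): cv2.circle(im,tuple(int(v) for v in np.round(q)),1,c,-1)
    x,y=int(u[0]),int(u[1]); cv2.imwrite(f'pics/{n}1.png',cv2.resize(im[y-60:y+60,x-60:x+60],None,fx=5,fy=5,interpolation=cv2.INTER_CUBIC)[...,::-1])
a=[cv2.imread(f'pics/{n}1.png') for n in('scene','top')]; cv2.imwrite('pics/v1.png',cv2.resize(np.hstack(a),(800,400)))
E
```

```text
2.15 [0.59467516 0.02404301 0.13076875] [-8.78835909e-02 -3.14034704e+00  7.59209020e-04] [-0.3621972  -0.33469528  0.94315377]
scene [350.45998867 222.49334019] [360.89029227 202.42834676]
top [285.76423381 183.98715453] [284.62392104 216.01390682]
```

View pics/v1.png

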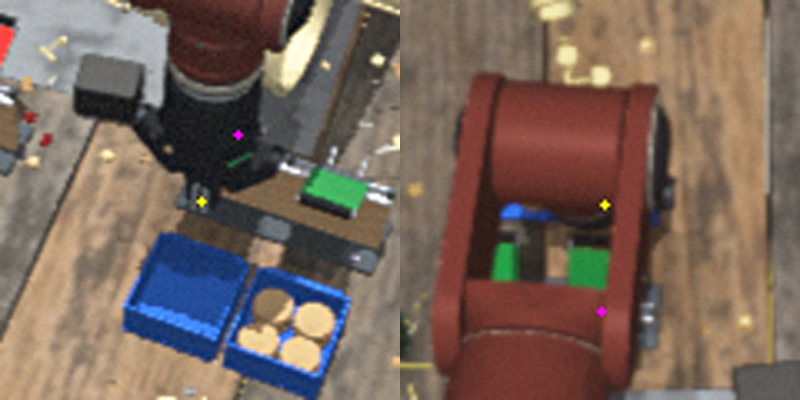

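>>> {"op": "move_arm", "data": {
  "deltas": [-1,0.01,0,0,0,-1,0.02,0,0,0,-1,0.03,0,0,0,-1,0.04,0,0,0,-1,0.05,0,0,0,-1,0.06,0,0,0,-1,0.07,0,0,0,-1,0.08,0,0,0,-1,0.087,0,0,0,-1,0.087,0,0,0]
}}

```text
t: 3.25
tool_pos: [0.5086, 0.0287, 0.1327]
tool_rot: [0.088, 3.136, -0.001]
contact_force: [0.7, 0.9, -0.1]
opening: 0.0004
```

```bash
python3 - <<'E'
from h import *
o=get_obs();print(o['t'],o['tool_pos'],o['contact_force'])
cv2.imwrite('pics/v2.png',np.hstack([cv2.resize(get_image('scene')[140:300,300:460],None,fx=2.5,fy=2.5),cv2.resize(get_image('top')[140:300,210:370],None,fx=2.5,fy=2.5)])[...,::-1])
E
```

```text
3.25 [0.5085578  0.02874263 0.13268691] [ 0.67623829  0.94277749 -0.1441193 ]
```

View pics/v2.png

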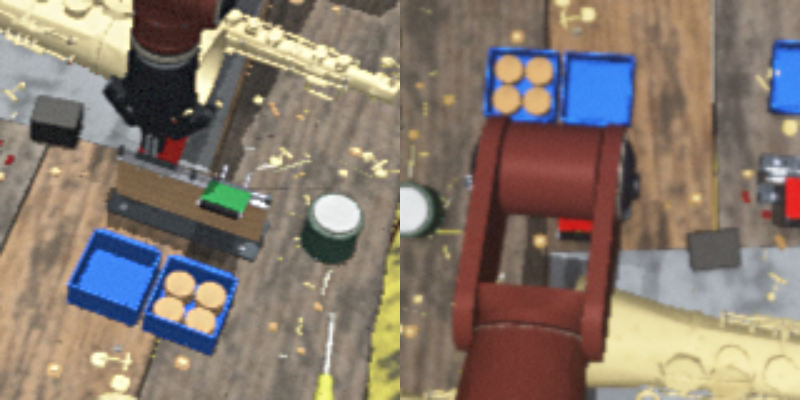

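>>> {"op": "move_arm", "data": {
  "deltas": [-1,-0.005,0,-0.05,0,-1,-0.005,0,-0.1,0,-1,0.02,-0.04,-0.1,0,-1,0.0685,-0.341,-0.1,0,-1,0.0685,-0.341,-0.1,0,-1,0.0685,-0.341,-0.1,0,-1,0.0685,-0.341,-0.1,0,-1,0.0685,-0.341,-0.1,0,-1,0.0685,-0.341,-0.1,0,-1,0.0685,-0.341,-0.1,0]
}}

```text
t: 4.35
tool_pos: [0.4203, -0.3126, 0.2332]
tool_rot: [0.097, 3.135, -0.004]
contact_force: [0.3, 1.0, 0.4]
opening: -0.0001
```

```bash
python3 - <<'E'
from h import *
print(get_obs()['tool_pos'])
im=get_image('top')
for ce,s,r in blobs(im,'red',40): print(ce,s[4],ray('top',ce,.105))
r,g,b=[im[...,i].astype(int) for i in range(3)]
m=((g>60)&(g>1.8*r)&(g>1.8*b)).astype('uint8'); n,l,s,c=cv2.connectedComponentsWithStats(m)
print([(c[i],s[i][4],ray('top',c[i],.105)) for i in range(1,n) if s[i][4]>60])
E
```

```text
[ 0.42029873 -0.31262947  0.2332073 ]
[372.75636364 219.34181818] 275 [ 0.49205185 -0.21926585  0.105     ]
[406.3697479  220.77731092] 238 [ 0.48696183 -0.31307637  0.105     ]
[282.8490566  224.29811321] 265 [0.4810871  0.03250412 0.105     ]
[(array([251.60649819, 203.48375451]), np.int32(277), array([0.54057485, 0.1204463 , 0.105     ]))]
```

>>> {"op": "move_arm", "data": {
  "deltas": [-1,0,0.003,0.05,0,-1,0,0.003,0.09,0,-1,0,0.003,0.102,0,-1,0,0.003,0.102,0]
}}

```text
t: 4.8
tool_pos: [0.4208, -0.3063, 0.1289]
tool_rot: [0.094, 3.139, 0.004]
contact_force: [0.2, -0.7, 0.3]
opening: -0.0002
```

>>> {"op": "move_arm", "data": {
  "deltas": [-1,-0.01,0,0,0,-1,-0.02,0,0,0,-1,-0.03,0,0,0,-1,-0.04,0,0,0,-1,-0.05,0,0,0,-1,-0.06,0,0,0,-1,-0.07,0,0,0,-1,-0.08,0,0,0,-1,-0.089,0,0,0,-1,-0.089,0,0,0]
}}

```text
t: 5.8
tool_pos: [0.5107, -0.3116, 0.129]
tool_rot: [0.093, 3.138, 0.003]
contact_force: [-0.5, -0.2, -0.3]
opening: -0.0001
```

```bash
python3 - <<'E'
from h import *
o=get_obs();print(o['t'],o['tool_pos'],o['contact_force'])
cv2.imwrite('pics/v3.png',np.hstack([cv2.resize(get_image('scene')[120:280,180:340],None,fx=2.5,fy=2.5),cv2.resize(get_image('top')[140:300,310:470],None,fx=2.5,fy=2.5)])[...,::-1])
E
```

```text
5.8 [ 0.51073129 -0.31164096  0.12904004] [-0.54200806 -0.23586698 -0.30189729]
```

View pics/v3.png

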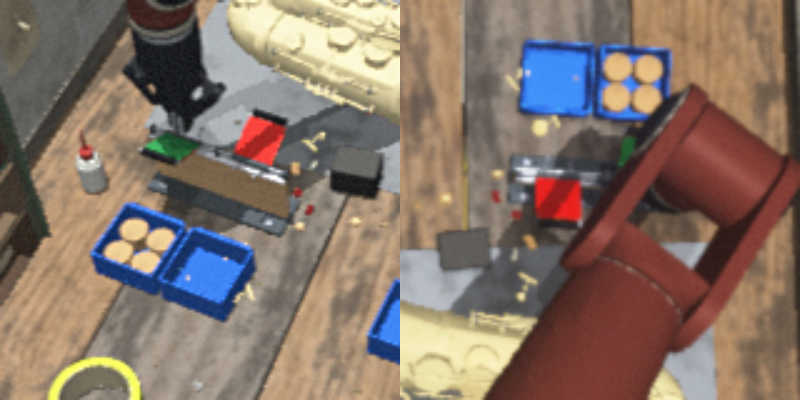

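Tag flipped to green, in front of the full bin. I'll retreat up and check everything.

>>> {"op": "move_arm", "data": {
  "deltas": [-1,0.005,0,-0.05,0,-1,0.005,0,-0.1,0,-1,0.05,0,-0.14,0,-1,0.1,0.05,-0.14,0,-1,0.12,0.1,-0.14,0,-1,0.12,0.15,-0.14,0,-1,0.12,0.15,-0.14,0,-1,0.12,0.15,-0.14,0]
}}

```text
t: 6.7
tool_pos: [0.3979, -0.1527, 0.2692]
tool_rot: [0.088, 3.138, 0.003]
contact_force: [-0.2, -0.4, 0.6]
opening: -0.0001
```

```bash
python3 - <<'E'
from h import *
o=get_obs();print(o['t'],o['tool_pos'],o['contact_force'])
a=get_image('top'); b=get_image('scene')
for ce,s,r in blobs(a,'blue'): print(ce.round(1),s[4])
cv2.imwrite('pics/v4.png',np.vstack([cv2.resize(a[140:260,190:460],(675,300)),cv2.resize(b[140:290,200:470],(540,300)) if 0 else cv2.resize(b[150:270,200:470],(675,300))])[...,::-1])
E
```

```text
6.7 [ 0.39789795 -0.1526767   0.26920329] [-0.19000099 -0.3701851   0.63636641]
[372.7 171.5] 763
[281.6 175.8] 993
[400.8 182. ] 120
```

View pics/v4.png

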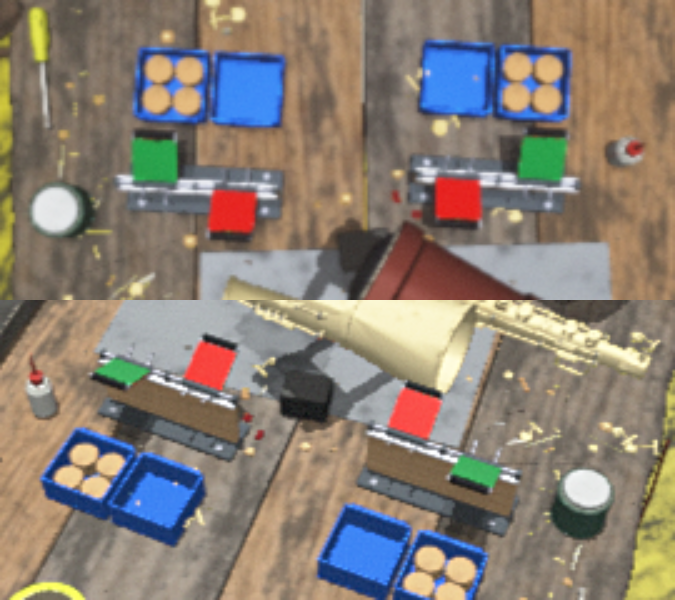

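The tags in front of both full bins show green and those in front of both empty bins show red. The bins and the other objects look unmoved.

```bash
python3 -c "
from station import order
print(order.finish_job())"
```

```text
the job is handed in; nothing more can be done
None
```

The job is done and handed in at about 7 s of the 38 s allowed. Using the shut fingers as a fingertip, I pushed two tags over: the -y tag of the left-hand board to red, and the -y tag of the right-hand board to green. The other two tags already showed the right colour, so I left them alone.

In the last top and scene pictures, green is up at both full bins and red is up at both empty bins, and every tag looks to be lying at its rest. The readable blue-bin positions stayed within about 1 px of the start. Two bins had merged into one blob in that last mask, so I checked those two by eye, and also the block, tin and bottle; none appears to have moved. The wrist force readings after each move stayed at about 1 N, and the fingers were clear of everything. I did not measure the tag joint angles, only saw the tags in the pictures. No check failed.

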